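# Size the mincer collar on the step cone

## Task

Find the size of the mincer collar that lies on the orange coaster: slide it down over the sizing cone until it stops, and let go of it there. Then slide the marker on the gauge to the pad of the same colour as the band on which the collar has come to rest. Leave the collar on the cone, and leave the other two collars on their grey coasters.

Things in the scene. Friction and masses are not known exactly. Their poses are not given: they have to be found in the camera images.
- gauge: Sizing gauge, fixed to the worktop: grey base plate 180 x 190 mm (x, y), 12 mm thick. Origin: centre of its underside, at worktop height; its z is up. A stepped cone stands at x = +45 mm, y = 0, a marker track runs along its y at x = -34 mm, over y = -80 to +85 mm. Yaw up to 0.35 rad.
- cone_axis (a point): Point on the cone's axis at worktop height, axes as the gauge's. A collar slid down stops with its underside flat on the first shoulder wider than its bore, this far above this point: 31 mm bore on the red shoulder, 86 mm; 39 mm bore on the yellow, 68 mm; 47 mm bore on the blue, 50 mm. The band it rests on is the one just below its lower edge.
- cone_tip (a point): Top of the cone, 106 mm above the worktop. Steel nose 18 mm across here, 28 mm at height 86 mm. Below it, each with a flat shoulder on top: red band 34 mm across at 86 mm to 36 mm at 68 mm; yellow 42 mm across at 68 mm to 44 mm at 50 mm; blue 50 mm across at 50 mm to 52 mm at 20 mm; then a dark foot 68 mm across down to 12 mm.
- collar_a: Machined aluminium mincer collar (plain ring), 60 mm outside diameter, 30 mm tall, 0.08 to 0.17 kg, loose, lying flat on a coaster at the start. Its bore is 31, 39 or 47 mm; each of the three collars has a different bore, and which has which is not told. Origin: centre of its underside; z along its axis.
- collar_b: Machined aluminium mincer collar (plain ring), 60 mm outside diameter, 30 mm tall, 0.08 to 0.17 kg, loose, lying flat on a coaster at the start. Its bore is 31, 39 or 47 mm; each of the three collars has a different bore, and which has which is not told. Origin: centre of its underside; z along its axis.
- collar_c: Machined aluminium mincer collar (plain ring), 60 mm outside diameter, 30 mm tall, 0.08 to 0.17 kg, loose, lying flat on a coaster at the start. Its bore is 31, 39 or 47 mm; each of the three collars has a different bore, and which has which is not told. Origin: centre of its underside; z along its axis.
- coaster_orange: Orange round coaster, 90 mm across, 3 mm thick, fixed; the collar to be sized lies on it. Origin: centre of its underside.
- coaster_grey_1: Grey round coaster, 90 mm across, 3 mm thick, fixed; another collar lies on it, to be left there. Origin: centre of its underside.
- coaster_grey_2: Second grey coaster, the same as the first, with the third collar, to be left there.
- marker (a joint): Marker position along its track, m: 0 at the gauge's -y end, grows towards the gauge's +y, 0.135 at the other end. It starts parked at 0 to 0.02, off the coloured pads. Pads, each 31 mm long: red centred at 0.050, yellow at 0.085, blue at 0.120. It stays where it is left (friction about 1.5 N).
- marker_tab (a point): Centre of the top of the marker's upright white tab, 61 mm above the worktop: 22 mm along gauge x, 11 mm along gauge y (pinch it along y, or push it), free from 22 mm to 61 mm above the worktop. Below it is a black carriage 20 x 24 mm, with a white pointer towards the pads.
- pad_red (a point): Centre of the red pad, 26 x 31 mm, flat on the gauge's base plate beside the track, on the robot's side of it.
- pad_yellow (a point): Centre of the yellow pad, same size, 35 mm from the red one towards gauge +y.
- pad_blue (a point): Centre of the blue pad, same size, 35 mm from the yellow one towards gauge +y.
Things that resemble listed ones, but are neither listed nor needed, are in the scene too. Leave any blue look-alike of the collar_c alone.

How it is judged:
By the outcome, as a careful person would: the job done as asked, in the order asked, and still so for the second after the job is handed in, with the robot touching nothing.
It also fails if it takes over 51 s, if anything falls off the work surface, if the arm or the gripper's body presses on something with over 40 N, if the wrist force passes 120 N, or if a joint passes its speed limit or range.

## Robot

A 6-joint arm with a two-finger parallel gripper is mounted at the origin on a cart in front of the work surface, level with it; the furniture and walls round the work are solid. World frame = base frame: x ahead of the robot, y to its left, z up, the work surface at z = 0. Lengths are in m, angles in rad, forces in N, time in s.
With the tool pointing down it reaches from about 0.35 to 0.775 m from the base axis. Payload 7.3 kg.
Tool frame: the origin (TCP) lies at the centre of the arm's flange, where the gripper is bolted on; the fingertips stand 178 mm ahead of it and the grasp point (between the pads) lies 159 mm ahead of it; z points along the fingers, y is the line along which they close (so a half turn about z gives the same grasp; the last joint's range is limited). The gripper opens to 92 mm and grips with 3 to 60 N. Pads are 19 mm wide; open, the fingers measure 130 mm over their backs; the gripper's body (75 mm by 190 mm) begins 47 mm behind the grasp point.
Start: joints at [1.034, 0.342, 1.524, -0, 1.275, -0.146], TCP at [0.2, 0.485, 0.405] pointing down, gripper open.
Joint ranges: [-2.53, 2.53], [-0.77, 2.02], [0.04, 2.7], [-1, 4.14], [0.28, 2.66], [-3.11, 3.11]. Speed limits (rad/s): [2.57, 2.57, 3.14, 3.14, 3.14, 3.14].

## Interface

Orientations are given as [roll, pitch, yaw] about the fixed x, y, z axes, in that order (R = Rz(yaw) Ry(pitch) Rx(roll)).
In Python, from cell import telemetry, vision, ticket gives the robot as it stands.
- The arm moves only by the shell command python3 -m crank 'ROWS' [FORCE]. ROWS is JSON, a list of rows, each a list of 5 numbers: the gripper command: -1 is shut, 1 is fully open, values between are in proportion, then the shift along the tool's x, y, z in mm, then the turn about the tool's z in rad. In form: [[fingers, dx, dy, dz, roll], ...]. A call has 1 to 12 rows; each row is the pose to reach, as a shift and turn from the pose commanded when the call began, along the tool's axes at that moment; what a row does not reach only later rows make up. A row lasts 1/12 s, in which the tool goes at most 41.7 mm and 7.16 degrees, less where a joint would pass 70% of its speed; a pose out of reach is approached as far as the arm can. A call with a gripper value outside its range is refused whole. The fingers move at their own pace and stop on an object; FORCE is the grip in N (left out, the last holds). Time passes only in rows, so rows that repeat a pose let the fingers close. It gives the time, the measured TCP pose, the force, the opening and the grip force at its end, in the units of the state.
- telemetry.observe(): the state, without advancing time (a new reading comes with each control period).
- vision.read_camera(name): name is "side" or "top"; returns (picture, depth): 420x560x3 uint8, red, green, blue; 420x560 float32, m along the optical axis (not along the pixel's ray), 0 where there is no reading.
- vision.get_calibration(name): a dict with "camera_matrix" (3x3 intrinsics, pixels), "rvec" (rotation vector, rad) and "tvec" (3), from world to camera coordinates, as OpenCV has them. Camera axes: x right, y down, z forward; pixel columns grow to the right and rows downward; lengths in m; the calibration is good to about 2 mm. A picture is of the moment at which its call begins. get_calibration takes no time and is no camera call.
- ticket.hand_in(): hands the job in; it is judged then, once.
The state is a dict: "time": time; "qpos": joint angles; "qvel": joint speeds; "joint_efforts": joint torques, N m; "tool_pos": TCP position; "tool_rot": TCP orientation; "contact_force": force on the tool from outside, world axes, zero at the start; "torque": the same for the moment, N m; "opening": finger opening in m; "grip_force": force on a finger pad.
Only numpy, scipy, OpenCV 4.12 (cv2) and the standard library are available. Lean on these libraries where they do the work, as an engineer would, in place of code of your own. Each camera call takes 0.05 s, during which the arm holds its last target. There are 200 camera calls.

## Working session

There is one attempt and no reset: what is moved stays moved. The work goes in short steps, Python scripts to look and compute and a shell command to move; the robot and the scene stay as the last step left them, time stands still between calls to the robot, and variables do not carry over. Pictures are saved under pics/ and viewed, at most 10 in all, crops included, and the job is handed in when it is done.

```bash
ls; mkdir -p pics
cat > h.py <<'E'
import numpy as np, cv2
from cell import telemetry, vision, ticket
def cal(n):
    c=vision.get_calibration(n);R=cv2.Rodrigues(np.array(c["rvec"],float))[0]
    return np.array(c["camera_matrix"],float),R,np.array(c["tvec"],float).ravel()
def ray(n,u,v,z):
    K,R,t=cal(n);d=R.T@np.linalg.inv(K)@[u,v,1];o=-R.T@t
    return o+d*(z-o[2])/d[2]
def cloud(n,D):
    K,R,t=cal(n);v,u=np.mgrid[:D.shape[0],:D.shape[1]]
    P=np.stack([(u-K[0,2])/K[0,0]*D,(v-K[1,2])/K[1,1]*D,D],-1)
    return (P-t)@R
def proj(n,p):
    K,R,t=cal(n);q=K@(R@np.array(p)+t);return q[:2]/q[2]
def totool(p):
    "world target TCP -> tool mm shift"
    s=telemetry.observe();from scipy.spatial.transform import Rotation as Ro
    R=Ro.from_euler('xyz',s["tool_rot"]).as_matrix()
    return R.T@(np.array(p)-s["tool_pos"])*1000
E
python3 - <<'E'
from h import *
for n in("top","side"):
    p,d=vision.read_camera(n);cv2.imwrite(f"pics/{n}0.png",p[...,::-1]);np.savez(f"{n}0.npz",p=p,d=d)
    K,R,t=cal(n);print(n,-R.T@t,R[2],K[0,0])
print(telemetry.observe())
E
```

```text
pics
top [0.34427646 0.02506835 1.6046667 ] [ 0.14877262 -0.01424723 -0.98876879] 515.3037824953761
side [-0.07190873 -0.22664645  1.33795774] [ 0.45134834  0.17787734 -0.87443944] 533.7332824936295
{'time': 0.1, 'qpos': array([ 1.03401240e+00,  3.42624620e-01,  1.52492468e+00, -4.91512885e-06,
        1.27542845e+00, -1.45963348e-01]), 'qvel': array([-0.00102688, -0.00132655, -0.00196203, -0.00085079, -0.00162575,
       -0.00081901]), 'joint_efforts': array([ 1.99054593e-03, -4.32002413e+01, -2.44695157e+01,  7.21337646e-02,
        5.26502717e-02, -2.38981647e-05]), 'tool_pos': array([0.19989227, 0.4853158 , 0.40412795]), 'tool_rot': array([-3.14022160e+00, -1.96805573e-04,  2.75077337e+00]), 'contact_force': array([-0.27540252, -0.53573956, -0.05150413]), 'torque': array([0.03231857, 0.03672013, 0.05274811]), 'grip_force': 0.0, 'opening': 0.09180953014646251}
```

View pics/top0.png

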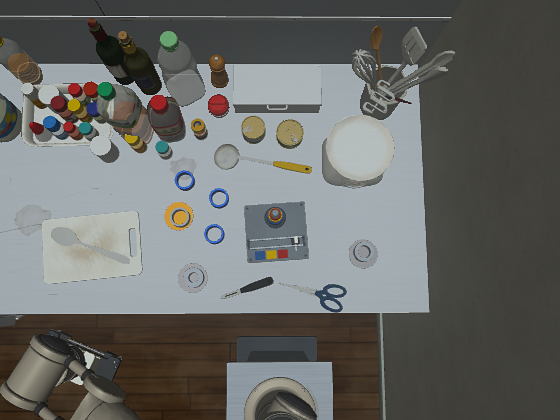

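View pics/side0.png

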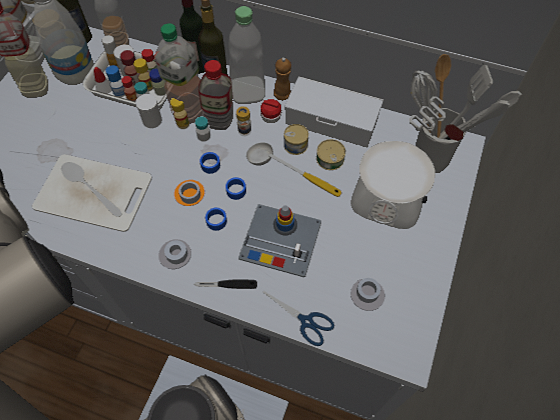

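```bash
cat > m.py <<'E'
from h import *
F={n:np.load(n+"0.npz") for n in("top","side")}
def blobs(n,lo,hi,box,amin=15):
    p=F[n]["p"];h=cv2.cvtColor(p,cv2.COLOR_RGB2HSV);m=cv2.inRange(h,lo,hi)
    k=np.zeros_like(m);x0,y0,x1,y1=box;k[y0:y1,x0:x1]=255;m&=k
    N,L,S,C=cv2.connectedComponentsWithStats(m)
    return [(C[i],S[i,4],L==i) for i in range(1,N) if S[i,4]>=amin]
B={"top":(160,140,320,275),"side":(160,140,325,280)}
R={"red":((172,120,60),(179,255,255)),"yel":((18,120,80),(35,255,255)),"orange":((8,120,80),(18,255,255)),"blue":((105,90,60),(125,255,255))}
for n in B:
    X=cloud(n,F[n]["d"])
    for c,(lo,hi) in R.items():
        for C,a,m in blobs(n,lo,hi,B[n]):
            print(n,c,C.round(1),a,"z med",np.median(X[m],0).round(4),"ray z.013",ray(n,*C,.013)[:2].round(4))
    # collar: points z .025-.045 around the orange coaster; gauge heights
    P=X.reshape(-1,3);
    for nm,c,z0,z1 in(("collar",ray(n,*((180,217) if n=="top" else (189,192)),.03),.028,.04),("cone",ray(n,*((275,213) if n=="top" else (286,212)),.1),.022,.12),("tab",ray(n,*((297,241) if n=="top" else (298,249)),.06),.045,.07)):
        s=P[(np.linalg.norm(P[:,:2]-c[:2],axis=1)<.045)&(P[:,2]>z0)&(P[:,2]<z1)]
        print(n,nm,c.round(3),len(s),s.mean(0).round(4),s.min(0).round(4),s.max(0).round(4))
def crop(n,x,y,w,h):
    i=F[n]["p"][y:y+h,x:x+w,::-1];return cv2.resize(i,(400,500),interpolation=cv2.INTER_CUBIC)
cv2.imwrite("pics/crop1.png",np.hstack([crop("top",240,195,80,100-25+0),crop("side",235,198,90,80)]))
cv2.imwrite("pics/crop2.png",np.hstack([crop("top",160,195,40,50),crop("side",169,167,40,50)]))
E
python3 m.py
```

```text
top yel [292.2 166.4] 244 z med [ 0.7522 -0.0447  0.0237] ray z.013 [ 0.7543 -0.0457]
top yel [176.8 214. ] 285 z med [0.6092 0.3227 0.0041] ray z.013 [0.602  0.3161]
top yel [273.5 217.5] 33 z med [0.5769 0.0192 0.0688] ray z.013 [0.5903 0.0142]
top yel [179.9 217. ] 143 z med [0.5939 0.308  0.0032] ray z.013 [0.5924 0.3063]
top yel [270.9 254.2] 85 z med [0.476  0.0225 0.0148] ray z.013 [0.4753 0.0229]
top blue [184.1 179.6] 146 z med [0.7091 0.293  0.0285] ray z.013 [0.7118 0.2957]
top blue [218.3 197.3] 144 z med [0.6531 0.1855 0.0294] ray z.013 [0.6548 0.1873]
top blue [275.4 218.7] 45 z med [0.5772 0.007  0.0498] ray z.013 [0.5863 0.0083]
top blue [213.5 233.3] 133 z med [0.5396 0.1977 0.0302] ray z.013 [0.541  0.2007]
top blue [259.6 255.1] 92 z med [0.4729 0.0565 0.0148] ray z.013 [0.4728 0.0577]
top collar [0.59  0.303 0.03 ] 118 [0.5912 0.3037 0.0331] [0.5614 0.2751 0.0281] [0.621  0.3333 0.0397]
top cone [0.59 0.01 0.1 ] 277 [0.585  0.0104 0.0664] [ 0.5589 -0.0306  0.0221] [0.628  0.0408 0.1128]
top tab [ 0.511 -0.056  0.06 ] 28 [ 0.5158 -0.0514  0.0599] [ 0.5048 -0.0562  
[... 488 characters left out ...]
0.7058 0.2937 0.0273] ray z.013 [0.7127 0.2982]
side blue [235.4 186.8] 170 z med [0.6502 0.1853 0.0277] ray z.013 [0.6565 0.1896]
side blue [215.1 217.1] 178 z med [0.539  0.2004 0.0289] ray z.013 [0.5428 0.2042]
side blue [285. 222.] 52 z med [0.5741 0.001  0.0505] ray z.013 [0.5975 0.0132]
side blue [253.6 254.9] 102 z med [0.4717 0.0576 0.0149] ray z.013 [0.4722 0.0579]
side collar [0.584 0.302 0.03 ] 139 [0.5871 0.3059 0.0334] [0.5585 0.2769 0.0281] [0.6173 0.3358 0.0399]
side cone [0.583 0.005 0.1  ] 399 [0.5783 0.0076 0.0648] [ 0.558  -0.0175  0.022 ] [0.61   0.0421 0.1133]
side tab [ 0.51  -0.056  0.06 ] 42 [ 0.5121 -0.051   0.0586] [ 0.5032 -0.0562  0.0451] [ 0.5254 -0.0456  0.0667]
```

View pics/crop1.png

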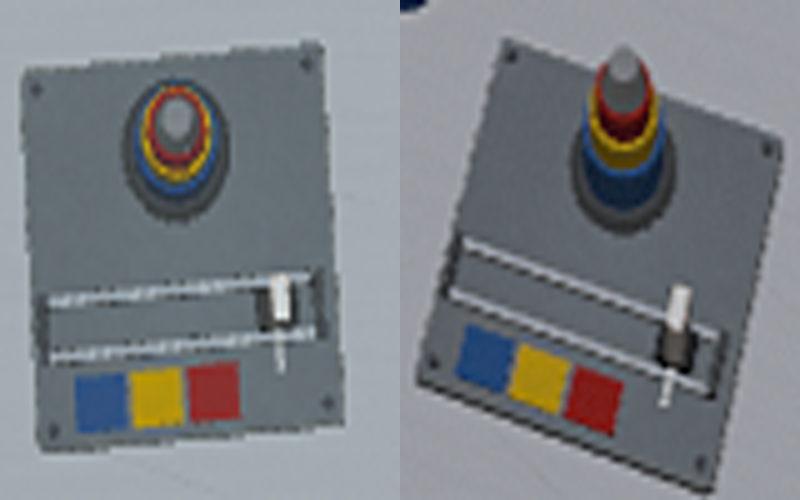

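View pics/crop2.png

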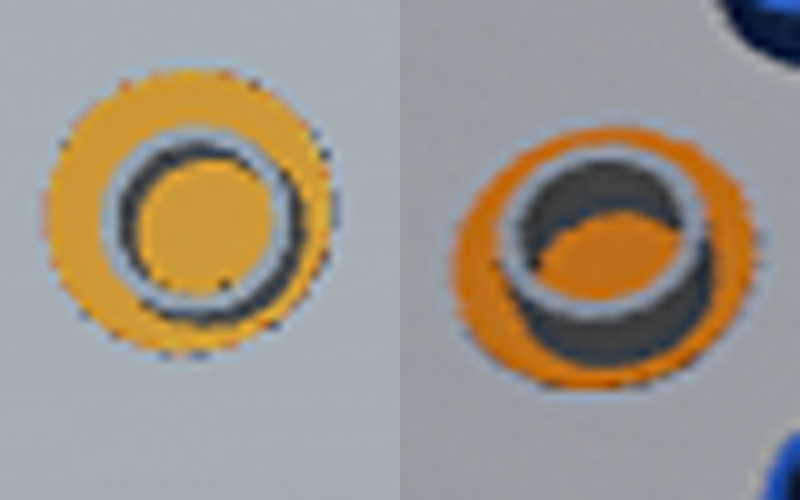

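```bash
cat >> h.py <<'E'
S=2000. # px per m in rectified
def rect(n,img,z,x0,y0,w=.16):
    "rectified patch: cols = +x from x0-w, rows = +y from y0-w"
    N=int(2*w*S);c=np.float32([[0,0],[N,0],[N,N],[0,N]])
    src=np.float32([proj(n,(x0-w+a/S,y0-w+b/S,z)) for a,b in c])
    return cv2.warpPerspective(img,cv2.getPerspectiveTransform(src,c),(N,N),flags=cv2.INTER_LINEAR)
def big(m):
    return max(cv2.findContours(m,cv2.RETR_EXTERNAL,cv2.CHAIN_APPROX_NONE)[0],key=cv2.contourArea)
E
cat > m2.py <<'E'
from h import *
for n in("top","side"):
    f=np.load(n+"0.npz");p=f["p"]
    q=rect(n,p,.012,.545,.01,.14);v=cv2.cvtColor(q,cv2.COLOR_RGB2HSV)[...,2]
    g=cv2.cvtColor(q,cv2.COLOR_RGB2GRAY);m=(g<145).astype(np.uint8)*255
    print(n,"gray plate/worktop",np.median(g[200:240,100:200]),g[5,5])
    m=cv2.morphologyEx(m,cv2.MORPH_OPEN,np.ones((25,25)));c=big(m);r=cv2.minAreaRect(c)
    ctr=np.array([.545-.14,.01-.14])+np.array(r[0])/S
    bx=cv2.boxPoints(r)/S+[.405,-.13];print("plate",ctr.round(4),np.array(r[1])/S,r[2]); a=np.radians(r[2] if r[2]<45 else r[2]-90)
    print(" yaw",a.round(4),"cone",(ctr+.045*np.array([np.cos(a),np.sin(a)])).round(4))
    # collar rim: bright & unsaturated inside coaster
    q=rect(n,p,.033,.59,.305,.05);h=cv2.cvtColor(q,cv2.COLOR_RGB2HSV);cv2.imwrite(f"pics/rc_{n}.png",cv2.resize(q[...,::-1],(400,400)))
    m=((h[...,1]<90)&(h[...,2]>115)).astype(np.uint8)*255
    yy,xx=np.mgrid[:m.shape[0],:m.shape[1]];m[np.hypot(xx-100,yy-100)>72]=0
    N,L,St,C=cv2.connectedComponentsWithStats(m);i=1+np.argmax(St[1:,4]);mm=(L==i).astype(np.uint8)*255
    c=big(mm);(cx,cy),rr=cv2.minEnclosingCircle(c);e=cv2.fitEllipse(c)
    hole=cv2.bitwise_not(mm);fl=np.zeros_like(mm);cv2.drawContours(fl,[c],-1,255,-1);hh=big(fl&hole);e2=cv2.fitEllipse(hh)
    o=np.array([.54,.255]);print("collar",(o+np.array(e[0])/S).round(4),np.array(e[1])/S,"bore",(o+np.array(e2[0])/S).round(4),np.array(e2[1])/S)
    for z,w in((.086,34),(.068,42),(.050,50)):
        q=rect(n,p,z,.585,.01,.04);h=cv2.cvtColor(q,cv2.COLOR_RGB2HSV)
        cv2.imwrite(f"pics/cone_{n}_{w}.png",cv2.resize(q[...,::-1],(260,260)))
        m=(h[...,1]>110).astype(np.uint8)*255
        if w==50: X=m
    D=cloud(n,f["d"]);t=D[(D[...,2]>.1)&(D[...,2]<.112)&(np.hypot(D[...,0]-.585,D[...,1]-.01)<.03)]
    print("tip cloud",len(t),t.mean(0))
I=lambda s:cv2.imread(s)
cv2.imwrite("pics/rows.png",np.vstack([np.hstack([I(f"pics/cone_{n}_{w}.png") for w in(34,42,50)]) for n in("top","side")]))
s=telemetry.observe();print(s["time"])
E
python3 m2.py
```

```text
top gray plate/worktop 95.0 169
plate [0.5459 0.0074] [0.18368529 0.19302112] 4.031800746917725
 yaw 0.0704 cone [0.5907 0.0105]
collar [0.591  0.3054] [0.05849303 0.05879792] bore [0.5911 0.3054] [0.04599753 0.04653091]
tip cloud 33 [0.59043905 0.00987813 0.10599854]
side gray plate/worktop 79.0 155
plate [0.5508 0.0076] [0.19994421 0.19326277] 3.990912914276123
 yaw 0.0697 cone [0.5957 0.0107]
collar [0.5897 0.3057] [0.05755855 0.05903055] bore [0.5897 0.3058] [0.04671346 0.04730841]
tip cloud 45 [0.5880261  0.0120664  0.10545108]
0.1
```

View pics/rows.png

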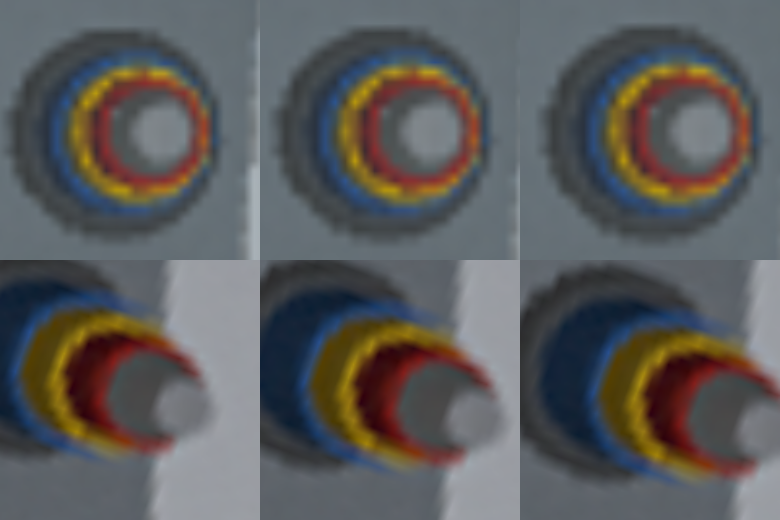

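Run:
```python
from h import *
print(totool((.5905,.3055,.25)), totool((.5905,.3055,.183)),(3.2116-telemetry.observe()["tool_rot"][2]))
```

```text
[-429.68528239  -17.24551281  154.06717416] [-429.69846837  -17.15365251  221.06710989] 0.4608266279609534
```

```bash
python3 -m crank '[[1,-36,-1,10,-0.04],[1,-72,-3,20,-0.08],[1,-108,-4,35,-0.12],[1,-144,-6,50,-0.16],[1,-180,-7,65,-0.2],[1,-216,-9,80,-0.24],[1,-252,-10,95,-0.28],[1,-288,-12,110,-0.32],[1,-324,-13,120,-0.36],[1,-360,-14,130,-0.4],[1,-395,-16,142,-0.44],[1,-430,-17,154,-0.46]]' 20
python3 - <<'E'
from h import *
print(totool((.5905,.3055,.183)),telemetry.observe())
E
```

```text
time: 1.1
tool_pos: [0.5925, 0.3047, 0.2497]
tool_rot: [-3.141, -0.001, -3.071]
contact_force: [0.6, -0.0, 0.4]
opening: 0.0918
grip_force: 0.0
[ 1.86099826  0.9218118  66.66763971] {'time': 1.1, 'qpos': array([ 3.60118569e-01,  7.38400835e-01,  1.28403569e+00,  3.25780711e-05,
        1.11999405e+00, -1.28165402e+00]), 'qvel': array([-0.4544462 ,  0.59044683, -0.75642374,  0.00474551,  0.16117354,
       -0.66389576]), 'joint_efforts': array([ 8.08240995e-01, -6.29498506e+01, -1.95615220e+01, -1.47679131e-01,
       -4.92253772e-02,  6.07663337e-01]), 'tool_pos': array([0.59247464, 0.30473031, 0.2496663 ]), 'tool_rot': array([-3.14138183e+00, -8.11498475e-04, -3.07063068e+00]), 'contact_force': array([ 0.56790006, -0.01299123,  0.41203584]), 'torque': array([ 0.07537789, -0.09073543,  0.03564076]), 'grip_force': 0.0, 'opening': 0.09183935816176668}
```

```bash
python3 -m crank '[[1,0,0,0,0],[1,0,0,0,0],[1,0,0,15,0],[1,0,0,35,0],[1,0,0,55,0],[1,0,0,66,0],[1,0,0,66,0],[1,0,0,66,0]]' 20
python3 - <<'E'
from h import *
print(totool((.5905,.3055,.183)))
E
```

```text
time: 1.77
tool_pos: [0.5906, 0.3066, 0.1851]
tool_rot: [3.142, -0.0, -3.072]
contact_force: [-0.1, 0.5, 1.2]
opening: 0.0919
grip_force: 0.0
[ 0.13144839 -1.09037381  2.08578444]
```

```bash
python3 -m crank '[[0.5,0,-1,1,0],[-1,0,-1,1,0],[-1,0,-1,1,0],[-1,0,-1,1,0],[-1,0,-1,1,0],[-1,0,-1,1,0],[-1,0,-1,1,0],[-1,0,-1,1,0]]' 20
python3 - <<'E'
from h import *
print(telemetry.observe()["tool_pos"])
print(totool((.5905,.3055,.32)))
E
```

```text
time: 2.43
tool_pos: [0.5913, 0.305, 0.1842]
tool_rot: [3.141, 0.001, -3.072]
contact_force: [-0.9, 0.3, 3.0]
opening: 0.0601
grip_force: 20.0
[0.59126908 0.30504316 0.1842421 ]
[   0.62800718    0.56504638 -135.75822175]
```

```bash
python3 -m crank '[[-1,0,0,-20,0],[-1,0,0,-50,0],[-1,0,0,-85,0],[-1,1,-20,-115,0],[-1,4,-55,-136,0],[-1,7,-95,-136,0],[-1,10,-135,-136,0],[-1,12,-175,-136,0],[-1,15,-215,-136,0],[-1,18,-250,-136,0],[-1,20,-280,-136,0],[-1,21,-294,-136,0]]' 20
python3 -m crank '[[-1,0,0,0,0],[-1,0,0,0,0],[-1,0,0,0,0]]'
python3 - <<'E'
from h import *
print(telemetry.observe()["tool_pos"])
print(totool((.5908,.0100,.32)))
F=[]
for n in("top","side"):
    p,d=vision.read_camera(n);np.savez(f"{n}1.npz",p=p,d=d)
    F.append(cv2.resize(p[140:280,200:340,::-1],(400,400),interpolation=cv2.INTER_CUBIC))
cv2.imwrite("pics/over.png",np.hstack(F))
E
```

```text
time: 3.43
tool_pos: [0.5903, 0.0065, 0.3194]
tool_rot: [-3.141, -0.001, -3.075]
contact_force: [1.0, -0.1, -0.8]
opening: 0.06
grip_force: 20.0
time: 3.68
tool_pos: [0.5905, 0.0112, 0.3195]
tool_rot: [3.141, -0.0, -3.072]
contact_force: [0.7, -0.9, -1.2]
opening: 0.0605
grip_force: 20.0
[0.5904798  0.01118947 0.31949064]
[-0.23621359 -1.20855955 -0.51028548]
```

View pics/over.png

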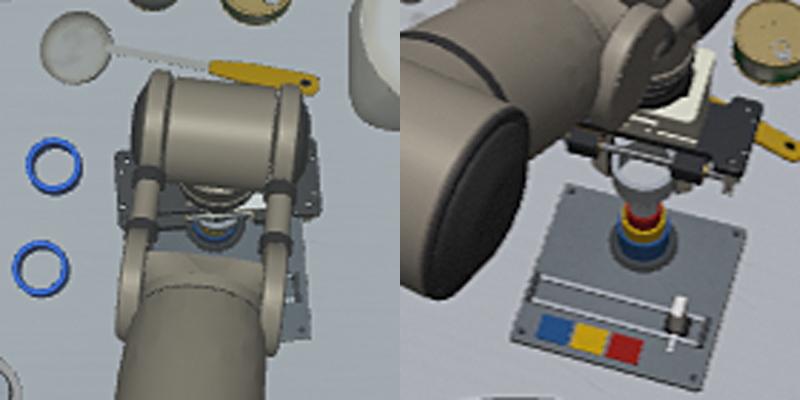

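```bash
python3 -m crank '[[-1,0,-1,0,0],[-1,0,-1,10,0],[-1,0,-1,20,0],[-1,0,-1,30,0],[-1,0,-1,40,0],[-1,0,-1,48,0],[-1,0,-1,48,0],[-1,0,-1,48,0]]' 20
python3 -m crank '[[-1,0,0,4,0],[-1,0,0,8,0],[-1,0,0,12,0],[-1,0,0,15,0],[-1,0,0,15,0],[-1,0,0,15,0]]' 20
```

```text
time: 4.45
tool_pos: [0.5905, 0.0092, 0.2709]
tool_rot: [3.141, -0.001, -3.072]
contact_force: [0.7, 0.1, -0.9]
opening: 0.0603
grip_force: 20.0
time: 4.95
tool_pos: [0.5906, 0.0092, 0.2566]
tool_rot: [3.141, -0.0, -3.072]
contact_force: [0.1, -0.2, -0.1]
opening: 0.0602
grip_force: 20.0
```

```bash
python3 -m crank '[[-1,0,0.7,0,0],[-1,0,0.7,3,0],[-1,0,0.7,6,0],[-1,0,0.7,9,0],[-1,0,0.7,12,0],[-1,0,0.7,12,0]]' 20
python3 -m crank '[[-1,0,0,3,0],[-1,0,0,6,0],[-1,0,0,9,0],[-1,0,0,11,0],[-1,0,0,11,0]]' 20
```

```text
time: 5.45
tool_pos: [0.5907, 0.0102, 0.2442]
tool_rot: [3.141, 0.0, -3.073]
contact_force: [2.4, 3.0, -2.0]
opening: 0.0604
grip_force: 20.0
time: 5.87
tool_pos: [0.5907, 0.0103, 0.2333]
tool_rot: [3.141, 0.001, -3.072]
contact_force: [2.7, 5.4, -1.8]
opening: 0.0604
grip_force: 20.0
```

```bash
python3 -m crank '[[-1,-0.4,0.7,0,0],[-1,-0.4,0.7,1,0],[-1,-0.4,0.7,2,0],[-1,-0.4,0.7,3,0],[-1,-0.4,0.7,3,0]]' 15
```

```text
time: 6.28
tool_pos: [0.5908, 0.0105, 0.2312]
tool_rot: [-3.142, -0.0, -3.072]
contact_force: [-0.6, 1.6, 3.2]
opening: 0.0606
grip_force: 15.0
```

```bash
python3 -m crank '[[0.5,0,0,0,0],[1,0,0,0,0],[1,0,0,0,0],[1,0,0,0,0],[1,0,0,0,0],[1,0,0,-10,0],[1,0,0,-25,0],[1,0,0,-45,0],[1,0,0,-65,0],[1,0,0,-75,0],[1,0,0,-75,0]]' 15
python3 -m crank '[[1,20,-15,0,0],[1,50,-35,0,0],[1,79,-56,0,0],[1,79,-56,0,0],[1,79,-56,0,0]]'
python3 - <<'E'
from h import *
print(totool((.5159,-.0514,.215)))
F=[]
for n in("top","side"):
    p,d=vision.read_camera(n);np.savez(f"{n}2.npz",p=p,d=d)
    F.append(cv2.resize(p[180:280,235:335,::-1],(400,400),interpolation=cv2.INTER_CUBIC))
cv2.imwrite("pics/rel.png",np.hstack(F))
E
```

```text
time: 7.2
tool_pos: [0.5915, 0.0106, 0.3088]
tool_rot: [-3.141, 0.005, -3.072]
contact_force: [-0.5, 0.1, -0.1]
opening: 0.0918
grip_force: 0.0
time: 7.62
tool_pos: [0.5148, -0.0516, 0.3051]
tool_rot: [3.141, -0.002, -3.075]
contact_force: [0.0, -0.0, 0.1]
opening: 0.0919
grip_force: 0.0
[-1.23262458e+00  7.04577963e-02  9.01198465e+01]
```

View pics/rel.png

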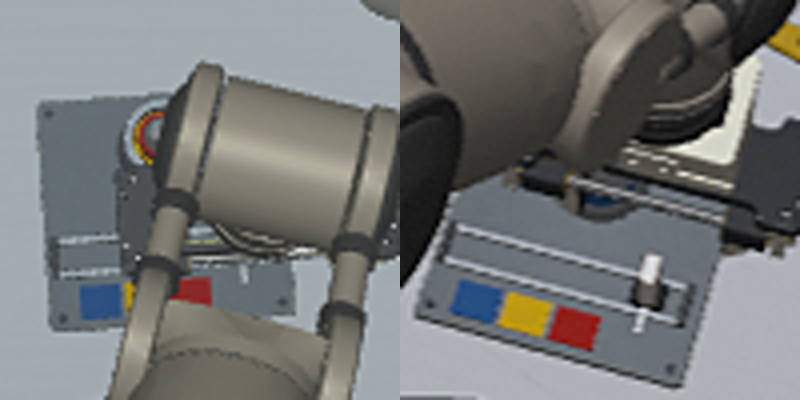

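```bash
python3 -m crank '[[1,0,0,15,0],[1,0,0,40,0],[1,0,0,65,0],[1,0,0,85,0],[1,0,0,90,0],[1,0,0,90,0],[1,0,0,90,0]]'
python3 -m crank '[[0.5,0,0,0,0],[0,0,0,0,0],[-0.5,0,0,0,0],[-1,0,0,0,0],[-1,0,0,0,0],[-1,0,0,0,0],[-1,0,0,0,0],[-1,0,0,0,0]]' 12
python3 - <<'E'
from h import *
print(totool((.5080,.0602,.215)))
E
```

```text
time: 8.3
tool_pos: [0.5167, -0.0504, 0.216]
tool_rot: [-3.142, 0.001, -3.072]
contact_force: [0.1, -0.3, 1.3]
opening: 0.0915
grip_force: 0.0
time: 8.97
tool_pos: [0.516, -0.0508, 0.2158]
tool_rot: [3.142, 0.0, -3.072]
contact_force: [0.5, 0.6, -0.2]
opening: 0.0428
grip_force: 0.0
[  0.27930981 111.24183445   0.77344423]
```

```bash
python3 -m crank '[[-1,0,0,0,0],[-1,0,0,0,0],[-1,0,0,0,0],[-1,0,0,0,0],[-1,0,0,0,0],[-1,0,0,0,0],[-1,0,0,0,0]]' 12
python3 -m crank '[[-1,0,8,0,0],[-1,0,20,0,0],[-1,0,35,0,0],[-1,0,50,0,0],[-1,0,65,0,0],[-1,0,80,0,0],[-1,0,95,0,0],[-1,0,105,0,0],[-1,0,111,0,0],[-1,0,111,0,0],[-1,0,111,0,0]]' 12
```

```text
time: 9.55
tool_pos: [0.516, -0.0507, 0.2157]
tool_rot: [3.141, 0.0, -3.072]
contact_force: [0.2, 0.2, -0.4]
opening: 0.011
grip_force: 12.0
time: 10.47
tool_pos: [0.5082, 0.0605, 0.2157]
tool_rot: [3.141, -0.0, -3.072]
contact_force: [0.9, 0.8, -1.0]
opening: 0.0107
grip_force: 12.0
```

```bash
python3 -m crank '[[0,0,0,0,0],[0,0,0,0,0],[0,0,0,0,0],[0,0,0,0,0],[0,0,0,0,0],[0,0,0,0,0],[0,0,0,-15,0],[0,0,0,-40,0],[0,0,0,-75,0],[0,0,0,-110,0],[0,0,0,-140,0],[0,0,0,-140,0]]'
python3 -m crank '[[0,0,30,0,0],[0,0,65,0,0],[0,0,100,0,0],[0,0,140,0,0],[0,0,180,0,0],[0,0,220,0,0],[0,0,260,0,0],[0,0,280,0,0],[0,0,300,0,0],[0,0,300,0,0],[0,0,300,0,0]]'
python3 - <<'E'
from h import *
F=[]
for n in("top","side"):
    p,d=vision.read_camera(n);np.savez(f"{n}3.npz",p=p,d=d)
    F.append(cv2.resize(p[160:300,240-80:400,::-1],(400,300),interpolation=cv2.INTER_CUBIC))
    F.append(cv2.resize(p[195:275,235:325,::-1],(400,300),interpolation=cv2.INTER_CUBIC))
cv2.imwrite("pics/end.png",np.vstack([np.hstack(F[:2]),np.hstack(F[2:])]))
for n in("top","side"):
    D=cloud(n,np.load(n+"3.npz")["d"])
    for nm,c,z0,z1,r in(("tab",(.508,.0602),.05,.07,.03),("collar top",(.5907,.0105),.07,.09,.032)):
        t=D[(D[...,2]>z0)&(D[...,2]<z1)&(np.hypot(D[...,0]-c[0],D[...,1]-c[1])<r)]
        print(n,nm,len(t),np.median(t,0).round(4),t.mean(0).round(4))
E
```

```text
time: 11.47
tool_pos: [0.5094, 0.06, 0.3618]
tool_rot: [-3.141, 0.011, -3.072]
contact_force: [-0.1, 0.2, 0.2]
opening: 0.046
grip_force: 0.0
time: 12.38
tool_pos: [0.4871, 0.36, 0.3549]
tool_rot: [-3.141, -0.001, -3.07]
contact_force: [0.4, 0.1, 0.1]
opening: 0.046
grip_force: 0.0
top tab 23 [0.5081 0.0586 0.0611] [0.508  0.0587 0.0608]
top collar top 196 [0.5875 0.0101 0.081 ] [0.5891 0.0092 0.0803]
side tab 38 [0.5046 0.0588 0.0602] [0.505  0.059  0.0601]
side collar top 242 [0.5799 0.007  0.0805] [0.5844 0.0091 0.0799]
```

View pics/end.png

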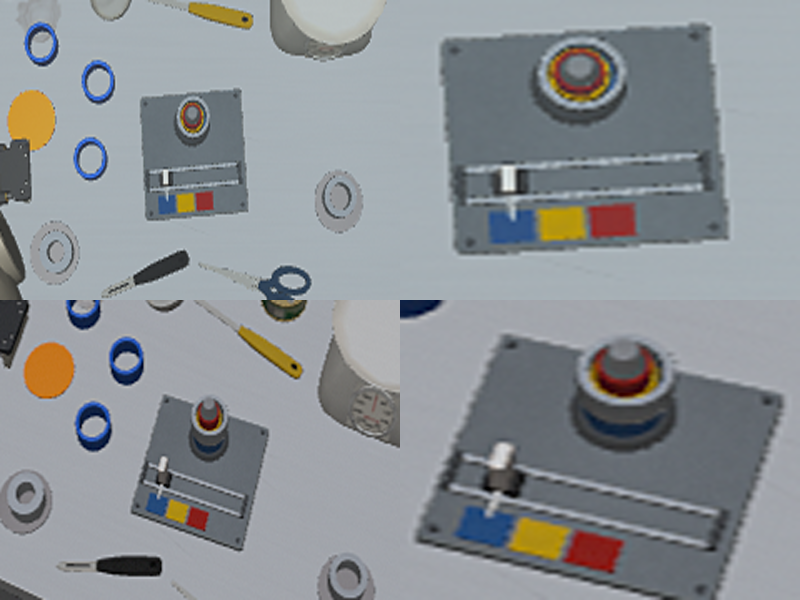

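The collar sits level on the cone with its top at 80 mm and the blue band just below it. The marker's pointer is at the centre of the blue pad, the grey-coaster collars are untouched, and the robot is clear.

```bash
python3 -c "
from cell import ticket
print(ticket.hand_in())"
```

```text
the job is handed in; nothing more can be done
None
```

The collar from the orange coaster has a 47 mm bore and rests on the cone's blue shoulder; the marker is on the blue pad, the other two collars were not touched, and the job is handed in at about 12.5 s of the 51 s allowed.

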